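Clamp the stone blank with the crank handle and hold it

TASK

Fit the loose crank handle fully down onto the clamp's square shaft, with its arm lying in the gap between the fixed stop post and the upright safety catch. Only then flip the catch over outwards until it lies down, and pull the handle round clockwise (seen from above) as far as it goes, so that the cam presses on the stone. Finish while still gripping the handle and holding it there, as a spring would turn it back; leave the hammer and the marble chip on the clamp where they are.

Things in the scene. Friction and masses are not known exactly. Their poses are not given: they have to be found in the camera images.
- handle: Loose crank handle, about 0.4 kg, lying flat. Dark steel hub 40 x 40 x 34 mm high with an upright square through-bore 17.5 mm wide, parallel to the hub's sides. A flat steel arm 16 mm wide, 10 to 24 mm above the underside, runs along +x to an upright wooden grip. Mass centre some 15 mm from the bore. Origin: centre of the hub's underside, on the bore's axis; z up.
- handle_knob (a point): On the axis of the handle's upright round dark wooden grip (25 mm in diameter, 60 mm high, foot level with the hub's underside, axis 125 mm from the bore's axis), 45 mm above its foot and 15 mm below its top.
- clamp: Fixed clamp: grey base plate 150 x 250 x 20 mm high. Origin on the bench under the shaft's axis. The resting arm must lie along its -y; -x is the side it is pulled to. Stone blank from 33 to 78 mm along +y (top 50 mm up), then a fence to 92 mm (top 65 mm up).
- stop_post (a point): Top of the stop post, an upright steel rod 12 mm in diameter, 95 mm above the bench; 75 mm from the shaft along and 24 mm beside the resting arm's middle line. The gap between it and the catch is about 34 mm.
- shaft_seat (a point): On the axis of the clamp's upright square shaft, at the shoulder (44 mm round collar, 55 mm above the bench) on which the hub must rest. The shaft is 16 mm square and stands 31 mm above it, the last 4 mm tapered to about 10.6 mm. Turns with the shaft: x, parallel to a side of the square, is where the handle's arm must point; z up.
- shaft_top (a point): Top of the square shaft, on its axis, 86 mm above the bench; same axes as shaft_seat.
- shaft (a joint): Turn of the shaft (rad): 0 at rest, growing clockwise seen from above, hard stop at 1.0 where the cam bears on the stone. A spring turns it back with 0.42 N m at 0 to 1.02 N m at 1.0 (about 8 N at the grip). The fitted handle has play of about 0.1 rad either way on the shaft; the closed catch blocks its arm after about 0.1 rad more.
- catch_pin (a point): Centre of the catch's level hinge pin, 32 mm above the bench, 75 mm from the shaft along and 23 mm beside the resting arm's middle line, on the side the handle is pulled to. x points away from the shaft when closed (parallel to the resting arm), y along the pin; turns with the catch.
- catch_tip (a point): Middle of the head of the steel catch, 71 mm from the pin. Tab 14 mm wide along the pin, 8 mm thick; head 22 mm along the pin, 12 x 12 mm. Closed, the head's middle is about 102 mm above the bench and the tab leans 0.12 rad towards the shaft.
- catch (a joint): Turn of the catch (rad): 0 closed (near upright), growing as it tips outwards, away from the shaft; 1.62 lying down. It turns easily: past about 0.25 it falls open by its own weight and stays; let go below about 0.1 it stands or falls shut.
- hammer: bystander: a hammer lying on the bench, about 200 mm long (origin at the middle of its length, x from handle to head)
- chip: bystander: a marble chip 34 x 22 x 12 mm lying on the clamp's base plate, on the stop post's side

How it is judged:
By the outcome, as a careful person would: the job done as asked, in the order asked, and still so for the second after the job is handed in, while the arm keeps its last pose, push and grip.
It also fails if it takes over 67 s, if anything falls off the work surface, if the arm or the gripper's body presses on something with over 40 N, if the wrist force passes 120 N, or if a joint passes its speed limit or range.

ROBOT

A 6-joint arm with a two-finger parallel gripper is mounted at the origin on the work surface. World frame = base frame: x ahead of the robot, y to its left, z up, the work surface at z = 0. Lengths are in m, angles in rad, forces in N, time in s.
With the tool pointing down it reaches from about 0.3 to 0.75 m from the base axis. Payload 8.5 kg.
Tool frame: the origin (TCP) lies midway between the tips of the shut fingers; the grasp point (between the pads) lies ctrl.grip_point_offset behind it (ctrl.grip_point_offset is the distance from the TCP to the grasp point, in m); z points along the fingers, y is the line along which they close (so a half turn about z gives the same grasp; the last joint's range is limited). The gripper opens to 85 mm and grips with 20 to 120 N. Pads are 22 mm wide; open, the fingers measure 114 mm over their backs; the gripper's body (76 mm by 85 mm) begins 54 mm behind the grasp point. The pads swing forward as they close: fully open they stand 13 mm farther back than shut.
Start: joints at [0.968, 0.381, 1.297, -0, 1.464, -0.215], TCP at [0.208, 0.509, 0.231] pointing down, gripper open.
Joint ranges: [-3.11, 3.11], [-0.89, 2.33], [0.22, 2.48], [-1.42, 4.56], [0.17, 2.85], [-2.88, 2.88]. Speed limits (rad/s): [2.39, 2.39, 3.14, 3.14, 3.14, 3.14].

INTERFACE

Orientations are given as a rotation vector (axis times angle).
In Python, from station import status, vision, ctrl gives the robot as it stands. The module is installed in compiled form; this text tells all that it offers.
- The arm moves only by the tool servo_tool, never from a script. Its argument "increments" is text: rows parted by semicolons, each of 6 numbers parted by spaces: the shift along the tool's x, y, z in m, then the turn, a rotation vector about the tool's x, y, z in degrees. In form: dx dy dz ax ay az; .... A call has 1 to 12 rows; each row is the pose to reach, as a shift and turn from the pose commanded when the call began, along the tool's axes at that moment; what a row does not reach only later rows make up. A row lasts 1/10 s, in which the tool goes at most 50 mm and 8.59 degrees, less where a joint would pass 70% of its speed; a pose out of reach is approached as far as the arm can. A call with a gripper value outside its range is refused whole. "jaw" is the finger opening in m, from 0 to 0.0854, set as the call begins (left out, the last holds). The fingers move at their own pace and stop on an object; "newtons" is the grip in N (left out, the last holds). Time passes only in rows, so rows that repeat a pose let the fingers close. It gives the time, the measured TCP pose, the force, the opening and the grip force at its end, in the units of the state.
- status.sense(): the state, without advancing time (a new reading comes with each control period).
- vision.get_image(name): name is "side" or "top"; returns the picture (400x640x3 uint8, red, green, blue); there is no depth.
- vision.calibration(name): a dict with "fx", "fy", "cx", "cy" (pixels), "camera_from_world" (4x4, takes a point from world to camera coordinates). Camera axes: x right, y down, z forward; pixel columns grow to the right and rows downward; lengths in m; the calibration is good to about 2 mm. A picture is of the moment at which its call begins. calibration takes no time and is no camera call.
- ctrl.close_job(): hands the job in; it is judged then, once.
Trained networks look in the newest picture that a camera, given by its name, has taken for a name from the list of things; names that differ only in an ending like _2 or _b are one class to them, and where a whole thing is asked for, a point or a joint stands for the part that bears it (a point fixed in the world has none). Each returns a list of dicts, best first, with "conf" (0 to 1); they miss things now and then, are a little off and sometimes report something else, mostly with a low value. They report only what shows in the picture. A call takes as long as a camera call.
- vision.find_in(camera, query): "centre" ([x, y, z] in m, in the coordinates of the camera as it stood for that picture, good to about 4 mm: the middle of the surface that is visible of it).
The state is a dict: "clock": time; "joint_positions": joint angles; "qd": joint speeds; "tau": joint torques, N m; "eef_pos": TCP position; "eef_rot": TCP orientation; "wrist_force": force on the tool from outside, world axes, zero at the start; "wrist_torque": the same for the moment, N m; "grip_width": finger opening in m; "finger_force": force on a finger pad.
Only numpy, scipy, OpenCV 4.12 (cv2) and the standard library are available. Lean on these libraries where they do the work, as an engineer would, in place of code of your own. Each camera call takes 0.05 s, during which the arm holds its last target. There are 200 camera calls.

## Working session

There is one attempt and no reset: what is moved stays moved. The work goes in short steps, Python scripts to look and compute and a tool call to move; the robot and the scene stay as the last step left them, time stands still between calls to the robot, and variables do not carry over. Pictures are saved under pics/ and viewed, at most 10 in all, crops included, and the job is handed in when it is done.

Besides the shell and the picture viewer there is one more tool, called by a JSON object that holds its "name" and its "arguments". servo_tool: Moves the arm, as the interface text tells. Its arguments: {"type":"object","properties":{"increments":{"type":"string"},"jaw":{"type":"number"},"newtons":{"type":"number"}},"required":["increments"]}

```bash
mkdir -p pics
cat > h.py <<'E'
import numpy as np, cv2
from scipy.spatial.transform import Rotation as R
from station import status, vision, ctrl
def cal(n):
    c=vision.calibration(n); K=np.array([[c['fx'],0,c['cx']],[0,c['fy'],c['cy']],[0,0,1.]]); return K,np.array(c['camera_from_world'])
def proj(n,p):
    K,T=cal(n); q=K@(T[:3,:3]@np.asarray(p,float)+T[:3,3]); return q[:2]/q[2]
def ray(n,uv,z):
    K,T=cal(n); d=T[:3,:3].T@np.linalg.inv(K)@[uv[0],uv[1],1]; o=-T[:3,:3].T@T[:3,3]; return o+d*(z-o[2])/d[2]
def toworld(n,c):
    K,T=cal(n); return T[:3,:3].T@(np.asarray(c)-T[:3,3])
def find(n,q,k=2):
    for r in vision.find_in(n,q)[:k]:
        w=toworld(n,r['centre']); print(n,q,round(r['conf'],2),w.round(4),proj(n,w).round(0))
def snap(n,f):
    im=vision.get_image(n); cv2.imwrite('pics/'+f,im[:,:,::-1]); return im
E
python3 - <<'E'
from h import *
print(ctrl.grip_point_offset, status.sense())
for n in('side','top'):
    snap(n,n+'0.png'); print(n,cal(n)[0].round(1).tolist(),(-cal(n)[1][:3,:3].T@cal(n)[1][:3,3]).round(3))
    for q in('handle','handle_knob','clamp','stop_post','shaft_top','shaft_seat','catch_tip','catch_pin','hammer','chip'): find(n,q)
E
```

```text
0.0187 {'clock': 0.0, 'joint_positions': array([ 9.67723549e-01,  3.81229825e-01,  1.29826624e+00, -8.69049158e-06,
        1.46358551e+00, -2.15315388e-01]), 'qd': array([-1.29939758e-03,  7.00427080e-04,  5.95506739e-04,  1.18254945e-03,
        1.20612870e-03, -1.45585250e-05]), 'tau': array([ 5.46507727e-04, -4.48447967e+01, -2.31272256e+01, -2.45396177e-04,
        4.74955523e-03, -4.01412024e-05]), 'eef_pos': array([0.20780652, 0.50891893, 0.23069176]), 'eef_rot': array([-6.05165027e-01, -3.08215883e+00,  2.15070842e-03]), 'wrist_force': array([-0.46950059, -0.0873962 , -0.01311801]), 'wrist_torque': array([-0.01312995, -0.04183684, -0.03098668]), 'finger_force': 0.0, 'grip_width': 0.08549192725605786}
side [[427.7, 0.0, 319.9], [0.0, 427.7, 201.7], [0.0, 0.0, 1.0]] [-0.023 -0.633  0.636]
side handle 0.65 [ 0.4689 -0.3523  0.0274] [418. 329.]
side handle_knob 0.81 [ 0.4661 -0.347   0.0246] [414. 329.]
side clamp 0.57 [ 0.5586 -0.0054  0.0205] [327. 228.]
side stop_post 0.71 [ 0.5588 -0.0038  0.0199] [327. 228.]
side shaft_top 0.85 [0.5695 0.0362 0.0505] [320. 209.]
side catch_t
[... 199 characters left out ...]
[226. 187.]
side hammer 0.59 [ 0.5587 -0.0049  0.0191] [327. 228.]
side chip 0.69 [ 0.6042 -0.0889  0.0329] [365. 232.]
top [[373.3, 0.0, 319.0], [0.0, 373.3, 205.0], [0.0, 0.0, 1.0]] [ 0.47  -0.028  0.956]
top handle_knob 0.82 [ 0.4739 -0.3411  0.0252] [455. 233.]
top clamp 0.68 [0.5798 0.0179 0.0191] [309. 192.]
top stop_post 0.92 [0.576  0.0186 0.0175] [309. 194.]
top shaft_top 0.72 [0.58   0.0406 0.0548] [299. 190.]
top shaft_seat 0.75 [0.5818 0.0453 0.056 ] [297. 190.]
top shaft_seat 0.26 [ 0.612  -0.0872  0.029 ] [351. 178.]
top catch_tip 0.59 [ 0.5471 -0.0229  0.1108] [325. 201.]
top catch_pin 0.4 [ 0.5459 -0.0225  0.1045] [325. 202.]
top hammer 0.96 [0.4802 0.3365 0.0279] [182. 233.]
```

View pics/top0.png

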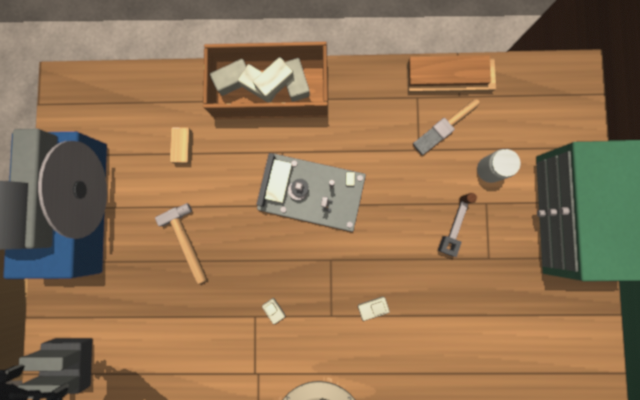

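View pics/side0.png

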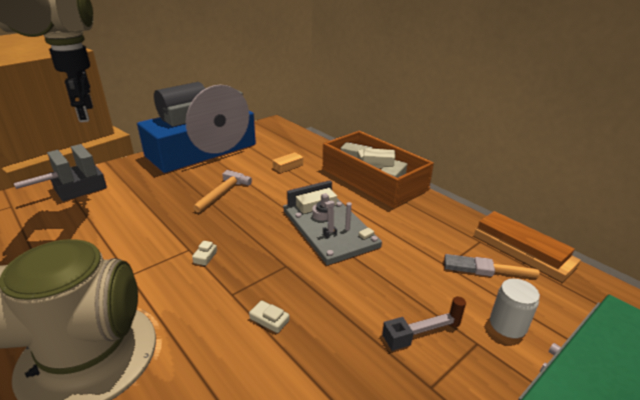

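The top view shows the clamp (about 312,192), fence on the left, post and catch to the right of the shaft at (299,188). The handle's hub is at (451,246) and its grip at (468,199). I'll enlarge both.

Run:
```python
from h import *
t=cv2.imread('pics/top0.png'); s=cv2.imread('pics/side0.png')
f=lambda im,x,y,w,h,k: cv2.resize(im[y:y+h,x:x+w],None,fx=k,fy=k,interpolation=cv2.INTER_CUBIC)
a=f(t,250,145,125,95,3.2); b=f(t,420,180,75,95,3.2)[:, :240]
c=f(s,275,165,125,95,3.2); d=f(s,375,285,100,75,3.2)
W=np.zeros((600,800,3),np.uint8)
for im,x,y in((a,0,0),(b,400,0),(c,0,304),(d,400,304)):
    h=min(im.shape[0],600-y);w=min(im.shape[1],800-x);W[y:y+h,x:x+w]=im[:h,:w]
cv2.imwrite('pics/c0.png',W)
```

```text
(no output)
```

View pics/c0.png

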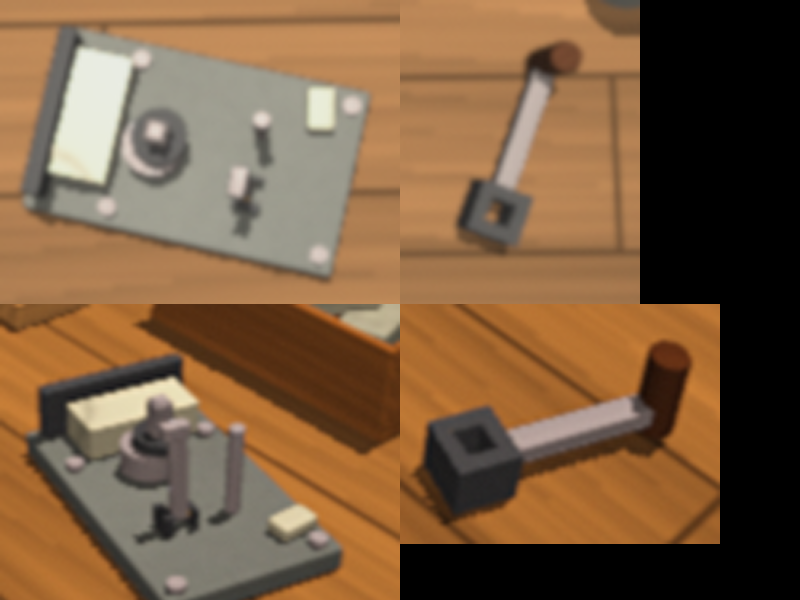

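The crops show the clamp's parts and the handle's bore and grip clearly. I'll fit both poses from these pixels.

```bash
cat > fit.py <<'E'
from h import *
from scipy.optimize import least_squares
def T(c,x0,y0): return (np.array(c[0:1])-x0)/3.2
t=lambda u,v:(u/3.2+250-.5+.16,v/3.2+145-.5+.16)
tb=lambda u,v:((u-400)/3.2+420-.34,v/3.2+180-.34)
s=lambda u,v:(u/3.2+275-.34,(v-304)/3.2+165-.34)
sd=lambda u,v:((u-400)/3.2+375-.34,(v-304)/3.2+285-.34)
C=[('top',t(155,129),(0,0,.086)),('top',t(262,119),(.024,-.075,.095)),('top',t(239,179),(-.023,-.0665,.108)),
('side',s(160,404),(0,0,.086)),('side',s(237,429),(.024,-.075,.095)),('side',s(174,427),(-.023,-.0665,.106))]
H=[('top',tb(496,213),(0,0,.034)),('top',tb(565,57),(.125,0,.06)),('side',sd(476,440),(0,0,.034)),('side',sd(670,355),(.125,0,.06))]
def w(p,q): c,k=np.cos(p[2]),np.sin(p[2]); return np.array([p[0]+c*q[0]-k*q[1],p[1]+k*q[0]+c*q[1],q[2]])
def fit(L,p0):
    f=lambda p:np.concatenate([proj(n,w(p,q))-uv for n,uv,q in L])
    r=least_squares(f,p0); print(r.x.round(4),np.degrees(r.x[2]).round(2)); print(r.fun.reshape(-1,2).round(1).tolist()); return r.x
c=fit(C,[.57,.03,0]); h=fit(H,[.4,-.33,1])
for n,uv in(('top',t(370,95)),('top',t(331,276)),('side',s(342,548)),('side',s(160,597))): print('corner',ray(n,uv,.02).round(4))
for n,uv,q in C+H: print(n,q,ray(n,uv,q[2]).round(4))
E
python3 fit.py
```

```text
[ 0.587   0.0397 -0.232 ] -13.29
[[0.7, 0.9], [0.6, 0.5], [-0.2, 0.0], [-0.1, -2.0], [-0.1, -0.5], [0.5, -0.9]]
[ 0.441  -0.3273 -0.373 ] -21.37
[[1.5, -0.0], [0.8, -0.1], [-0.9, -0.8], [-0.3, -0.6]]
corner [ 0.6229 -0.1236  0.02  ]
corner [ 0.4807 -0.0904  0.02  ]
corner [ 0.6227 -0.1256  0.02  ]
corner [ 0.4818 -0.082   0.02  ]
top (0, 0, 0.086) [0.5891 0.0413 0.086 ]
top (0.024, -0.075, 0.095) [ 0.5942 -0.0373  0.095 ]
top (-0.023, -0.0665, 0.108) [ 0.5494 -0.0203  0.108 ]
side (0, 0, 0.086) [0.5809 0.0327 0.086 ]
side (0.024, -0.075, 0.095) [ 0.5916 -0.0407  0.095 ]
side (-0.023, -0.0665, 0.106) [ 0.5458 -0.0218  0.106 ]
top (0, 0, 0.034) [ 0.441  -0.3237  0.034 ]
top (0.125, 0, 0.06) [ 0.5571 -0.3709  0.06  ]
side (0, 0, 0.034) [ 0.4407 -0.3296  0.034 ]
side (0.125, 0, 0.06) [ 0.5563 -0.3741  0.06  ]
```

```bash
cat >> h.py <<'E'
def plan(p,yaw):
    """tool-frame shift/turn to world TCP p, tool down with tool-x yaw (deg)"""
    s=status.sense(); R0=R.from_rotvec(s['eef_rot']); y=np.radians(yaw)
    x=np.array([np.cos(y),np.sin(y),0]); z=np.array([0,0,-1.]); Rt=R.from_matrix(np.c_[x,np.cross(z,x),z])
    print('shift',R0.inv().apply(np.array(p)-s['eef_pos']).round(4),'turn',(R0.inv()*Rt).as_rotvec(degrees=True).round(2))
def st():
    s=status.sense(); M=R.from_rotvec(s['eef_rot']).as_matrix()
    print('t',round(s['clock'],2),'p',s['eef_pos'].round(4),'yawx',np.degrees(np.arctan2(M[1,0],M[0,0])).round(2),'zdir',M[:,2].round(3),'F',s['wrist_force'].round(1),'M',s['wrist_torque'].round(2),'w',round(s['grip_width'],4),'ff',round(float(s['finger_force']),1),'j',s['joint_positions'].round(2))
E
python3 - <<'E'
from h import *
plan([.441,-.327,.15],158.6); st()
E
```

```text
shift [-0.5319 -0.6859  0.0813] turn [-0.    0.   -0.82]
t 1.1 p [0.208  0.5091 0.2313] yawx 157.78 zdir [-0. -0. -1.] F [-0.1 -0.  -0. ] M [0.05 0.02 0.  ] w 0.085 ff 0.0 j [ 0.97  0.38  1.3  -0.    1.46 -0.22]
```

{"name": "servo_tool", "arguments": {"increments": "-0.532 -0.686 0 0 0 -0.8;-0.532 -0.686 0 0 0 -0.8;-0.532 -0.686 0 0 0 -0.8;-0.532 -0.686 0 0 0 -0.8;-0.532 -0.686 0 0 0 -0.8;-0.532 -0.686 0 0 0 -0.8;-0.532 -0.686 0 0 0 -0.8;-0.532 -0.686 0 0 0 -0.8;-0.532 -0.686 0 0 0 -0.8;-0.532 -0.686 0 0 0 -0.8;-0.532 -0.686 0 0 0 -0.8;-0.532 -0.686 0 0 0 -0.8", "jaw": 0.0854, "newtons": 80}}

```text
clock: 2.3
eef_pos: [0.3691, -0.0711, 0.2317]
eef_rot: [0.585, 3.086, -0.0]
wrist_force: [1.9, 1.2, 0.2]
grip_width: 0.0855
finger_force: 0.0
```

Run:
```python
from h import *
plan([.441,-.327,.10],158.6); st()
```

```text
shift [-0.1604 -0.2118  0.1318] turn [-0.    0.06 -0.06]
t 2.3 p [ 0.3691 -0.0711  0.2317] yawx 158.54 zdir [ 0.001 -0.    -1.   ] F [1.9 1.2 0.2] M [ 0.06 -0.01  0.03] w 0.0855 ff 0.0 j [-0.51  0.07  1.72  0.    1.35 -1.7 ]
```

{"name": "servo_tool", "arguments": {"increments": "-0.16 -0.212 0.08 0 0 0;-0.16 -0.212 0.08 0 0 0;-0.16 -0.212 0.08 0 0 0;-0.16 -0.212 0.08 0 0 0;-0.16 -0.212 0.08 0 0 0;-0.16 -0.212 0.08 0 0 0;-0.16 -0.212 0.08 0 0 0;-0.16 -0.212 0.08 0 0 0;-0.16 -0.212 0.08 0 0 0"}}

```text
clock: 3.2
eef_pos: [0.4405, -0.3237, 0.1518]
eef_rot: [0.583, 3.087, -0.0]
wrist_force: [-0.0, -1.2, 0.0]
grip_width: 0.0854
finger_force: 0.0
```

Run:
```python
from h import *
st(); plan([.441,-.327,.03],158.6)
im=snap('side','s1.png'); c=im[230:350,340:500]
cv2.imwrite('pics/s1c.png',cv2.resize(c[:,:,::-1],None,fx=5,fy=5,interpolation=cv2.INTER_CUBIC))
s=status.sense();M=R.from_rotvec(s['eef_rot']).as_matrix()
print('tip proj',(proj('side',s['eef_pos'])-[340,230])*5)
```

```text
t 3.2 p [ 0.4405 -0.3237  0.1518] yawx 158.62 zdir [ 0. -0. -1.] F [-0.  -1.2  0. ] M [ 0.08 -0.03  0.04] w 0.0854 ff 0.0 j [-0.85  0.45  1.44  0.    1.26 -2.05]
shift [-0.0016 -0.0029  0.1218] turn [0.   0.01 0.02]
tip proj [318.43233182 231.58774333]
```

View pics/s1c.png

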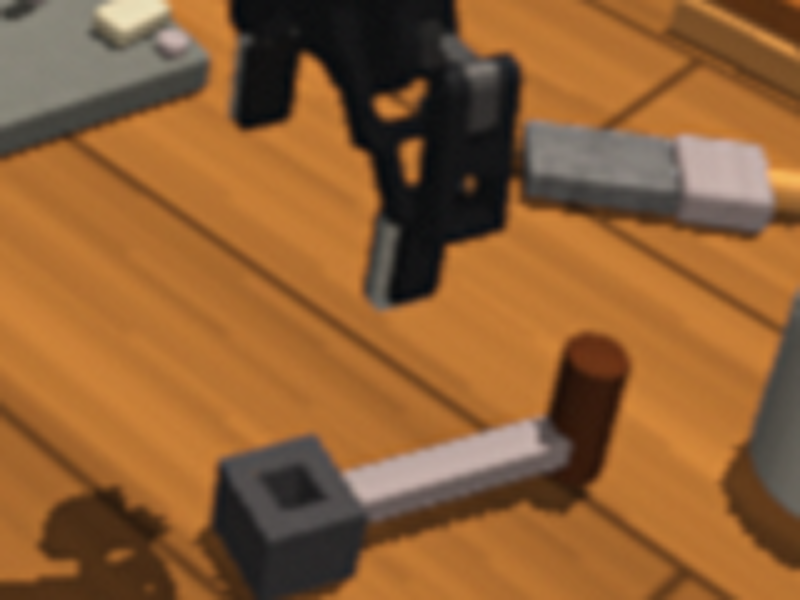

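The fingers straddle the hub as planned: hub at (290,510), bore at (292,487), grip at (595,355) in the crop. Going down.

{"name": "servo_tool", "arguments": {"increments": "-0.001 -0.002 0.04 0 0 0;-0.001 -0.002 0.08 0 0 0;-0.001 -0.002 0.11 0 0 0;-0.001 -0.002 0.13 0 0 0;-0.001 -0.002 0.14 0 0 0;-0.001 -0.002 0.147 0 0 0;-0.001 -0.002 0.147 0 0 0"}}

```text
clock: 3.95
eef_pos: [0.441, -0.3267, 0.0046]
eef_rot: [0.583, 3.087, -0.0]
wrist_force: [-0.4, 0.2, -0.1]
grip_width: 0.0855
finger_force: 0.0
```

{"name": "servo_tool", "arguments": {"increments": "0 0 0 0 0 0;0 0 0 0 0 0;0 0 0 0 0 0;0 0 0 0 0 0;0 0 0 0 0 0;0 0 0 0 0 0;0 0 0 0 0 0;0 0 0 0 0 0", "jaw": 0.03, "newtons": 90}}

```text
clock: 4.75
eef_pos: [0.441, -0.3272, 0.0053]
eef_rot: [0.584, 3.086, -0.002]
wrist_force: [-0.2, 0.2, 5.9]
grip_width: 0.0384
finger_force: 91.8
```

Run:
```python
from h import *
st()
```

```text
t 4.75 p [ 0.441  -0.3272  0.0053] yawx 158.58 zdir [ 0.001 -0.001 -1.   ] F [-0.2  0.2  5.9] M [ 0.13  0.21 -0.  ] w 0.0384 ff 91.8 j [-0.85  0.64  1.59 -0.    0.91 -2.05]
```

{"name": "servo_tool", "arguments": {"increments": "0 0 -0.03 0 0 0;0 0 -0.07 0 0 0;0 0 -0.12 0 0 0;0 0 -0.16 0 0 0;0 0 -0.16 0 0 0;0 0 -0.16 0 0 0"}}

```text
clock: 5.35
eef_pos: [0.4405, -0.3265, 0.1641]
eef_rot: [-0.584, -3.087, -0.0]
wrist_force: [-0.7, 0.4, -4.8]
grip_width: 0.0385
finger_force: 92.8
```

Run:
```python
from h import *
st(); plan([.570,.02,.165],76.7)
```

```text
t 5.35 p [ 0.4405 -0.3265  0.1641] yawx 158.59 zdir [-0.  0. -1.] F [-0.7  0.4 -4.8] M [0.   0.09 0.  ] w 0.0385 ff 92.8 j [-0.85  0.44  1.41 -0.    1.29 -2.05]
shift [ 0.0059  0.3698 -0.0009] turn [-1.000e-02 -2.000e-02  8.189e+01]
```

{"name": "servo_tool", "arguments": {"increments": "-0.002 0.391 0 0 0 82;-0.002 0.391 0 0 0 82;-0.002 0.391 0 0 0 82;-0.002 0.391 0 0 0 82;-0.002 0.391 0 0 0 82;-0.002 0.391 0 0 0 82;-0.002 0.391 0 0 0 82;-0.002 0.391 0 0 0 82;-0.002 0.391 0 0 0 82;-0.002 0.391 0 0 0 82;-0.002 0.391 0 0 0 82;-0.002 0.391 0 0 0 82"}}

```text
clock: 6.55
eef_pos: [0.5845, 0.0368, 0.1617]
eef_rot: [-2.463, -1.945, 0.005]
wrist_force: [-0.5, -0.4, -4.5]
grip_width: 0.0384
finger_force: 92.9
```

{"name": "servo_tool", "arguments": {"increments": "0 0 0 0 0 0;0 0 0 0 0 0"}}

```text
clock: 6.75
eef_pos: [0.5851, 0.0362, 0.1634]
eef_rot: [-2.464, -1.947, 0.002]
wrist_force: [0.5, -0.4, -4.6]
grip_width: 0.0388
finger_force: 92.9
```

Run:
```python
from h import *
st(); plan([.585,.037,.165],76.7)
W=np.zeros((600,800,3),np.uint8)
a=snap('side','s2.png')[120:270,240:440]; b=snap('top','t2.png')[130:250,240:400]
W=cv2.resize(a,None,fx=4,fy=4,interpolation=cv2.INTER_CUBIC)
cv2.imwrite('pics/s2c.png',W[:,:,::-1])
cv2.imwrite('pics/t2c.png',cv2.resize(b,None,fx=5,fy=5,interpolation=cv2.INTER_CUBIC)[:,:,::-1])
```

```text
t 6.75 p [0.5851 0.0362 0.1634] yawx 76.61 zdir [-0.002  0.    -1.   ] F [ 0.5 -0.4 -4.6] M [0.05 0.02 0.01] w 0.0388 ff 92.9 j [-0.14  0.5   1.3   0.    1.34  0.09]
shift [ 0.0007 -0.0003 -0.0016] turn [-0.1   0.01 -0.09]
```

View pics/s2c.png

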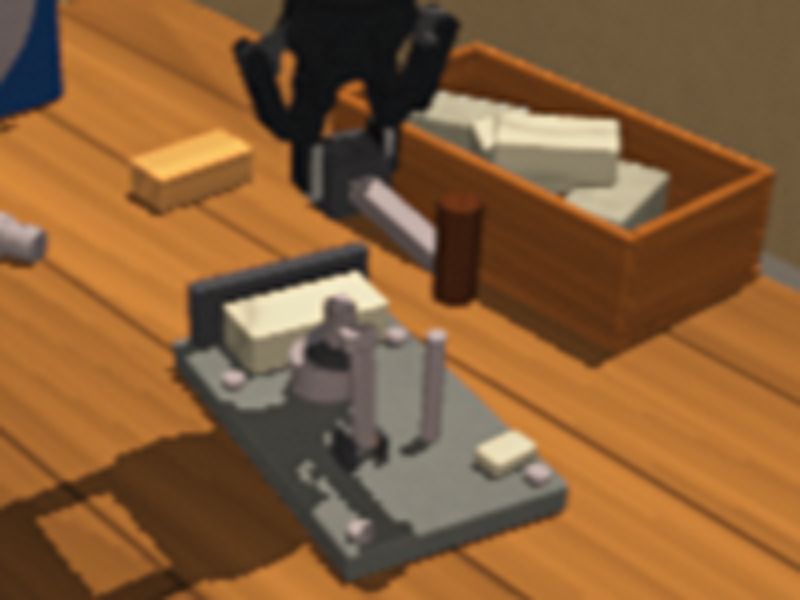

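View pics/t2c.png

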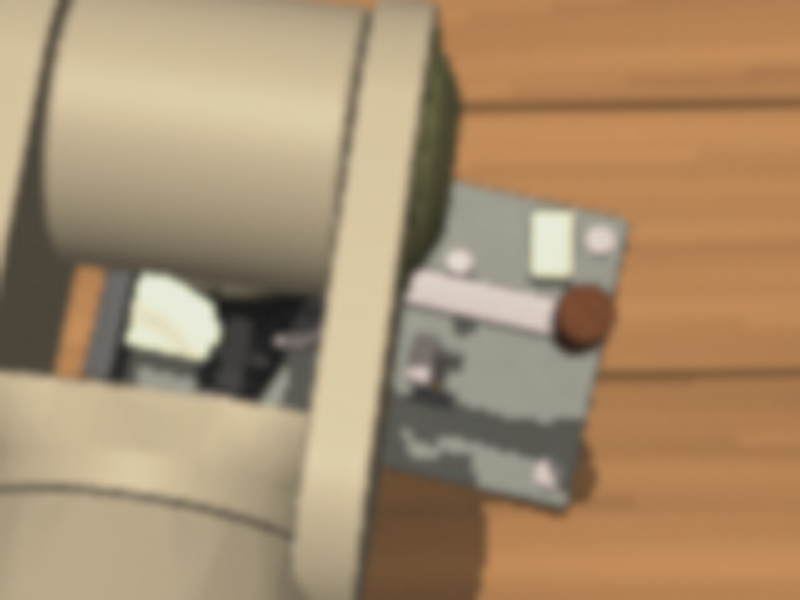

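The side crop shows the shaft top at about (341,302), post top (436,335) and knob top (461,201). The top crop shows the knob top at (586,305), post top (459,259) and catch head (422,368). Comparing the held handle with the kinematics.

Run:
```python
from h import *
S=lambda u,v:(u/4+240-.37,v/4+120-.37); T=lambda u,v:(u/5+240-.4,v/5+130-.4)
for nm,n,uv,z in(('knobtop','side',S(461,201),.2185),('knobfoot','side',S(455,294),.1585),('knobtop','top',T(586,305),.2185),
 ('post','side',S(436,334),.095),('post','top',T(459,259),.095),('shaft','side',S(341,302),.086),('head','side',S(352,330),.106),('head','top',T(422,369),.107)):
    print(nm,n,ray(n,uv,z).round(4))
s=status.sense(); a=np.radians(76.6+180); print('knob expected',(s['eef_pos'][:2]+.125*np.array([np.cos(a),np.sin(a)])).round(4))
# camera biases seen with the tool: tri-solve
from scipy.optimize import least_squares
def tri(L): 
    r=least_squares(lambda p:np.concatenate([proj(n,p)-uv for n,uv in L]),[.58,0,.1]); return r.x.round(4),r.fun.round(1)
print('tri knob',tri([('side',S(461,201)),('top',T(586,305))]))
print('tri post',tri([('side',S(436,334)),('top',T(459,259))]))
print('tri shaft',tri([('side',S(341,302)),('top',(298.1,185.0))]))
print('tri head',tri([('side',S(352,330)),('top',T(422,369))]))
for n in('side','top'):
  for q in('handle_knob','handle','shaft_top','stop_post','catch_tip'): find(n,q,1)
```

```text
knobtop side [ 0.5527 -0.0899  0.2185]
knobfoot side [ 0.5571 -0.0859  0.1585]
knobtop top [ 0.5583 -0.0859  0.2185]
post side [ 0.5933 -0.0386  0.095 ]
post top [ 0.5952 -0.037   0.095 ]
shaft side [0.5838 0.0351 0.086 ]
head side [ 0.546  -0.0167  0.106 ]
head top [ 0.5431 -0.0194  0.107 ]
knob expected [ 0.5563 -0.0854]
tri knob (array([ 0.5582, -0.0857,  0.215 ]), array([ 0.4, -0. , -0.2,  0.3]))
tri post (array([ 0.5953, -0.0369,  0.0934]), array([ 0.1, -0. , -0.1,  0.1]))
tri shaft (array([0.5898, 0.0417, 0.0806]), array([-0.,  0.,  0., -0.]))
tri head (array([ 0.5431, -0.0195,  0.1086]), array([-0.1,  0. ,  0.1, -0.1]))
side handle_knob 0.86 [ 0.5552 -0.038   0.1797] [338. 176.]
side handle 0.6 [ 0.5613 -0.0403  0.184 ] [341. 174.]
side shaft_top 0.61 [0.5672 0.0397 0.0495] [318. 209.]
side stop_post 0.16 [0.5717 0.0335 0.0487] [321. 210.]
top handle_knob 0.95 [ 0.5543 -0.062   0.1828] [344. 195.]
top handle 0.81 [ 0.5632 -0.0619  0.1819] [344. 190.]
top shaft_top 0.68 [ 0.6092 -0.0894  0.0303] [352. 179.]
top stop_post 0.72 [ 0.5537 -0.0386  0.0159] [332. 202.]
top catch_tip 0.45 [ 0.5476 -0.0244  0.1078] [326. 201.]
```

{"name": "servo_tool", "arguments": {"increments": "0.005 0.001 0.02 0 0 0;0.005 0.001 0.04 0 0 0;0.005 0.001 0.055 0 0 0;0.005 0.001 0.064 0 0 0;0.005 0.001 0.068 0 0 0;0.005 0.001 0.068 0 0 0;0.005 0.001 0.068 0 0 0"}}

```text
clock: 8.05
eef_pos: [0.588, 0.041, 0.097]
eef_rot: [2.465, 1.946, 0.001]
wrist_force: [0.5, 0.6, -5.3]
grip_width: 0.0383
finger_force: 93.0
```

Run:
```python
from h import *
st()
a=snap('side','s3.png')[150:250,265:398]
cv2.imwrite('pics/s3c.png',cv2.resize(a,None,fx=6,fy=6,interpolation=cv2.INTER_CUBIC)[:,:,::-1])
```

```text
t 8.05 p [0.588 0.041 0.097] yawx 76.58 zdir [ 0.001 -0.    -1.   ] F [ 0.5  0.6 -5.3] M [ 0.12 -0.01 -0.05] w 0.0383 ff 93.0 j [-0.13  0.57  1.38  0.    1.18  0.1 ]
```

View pics/s3c.png

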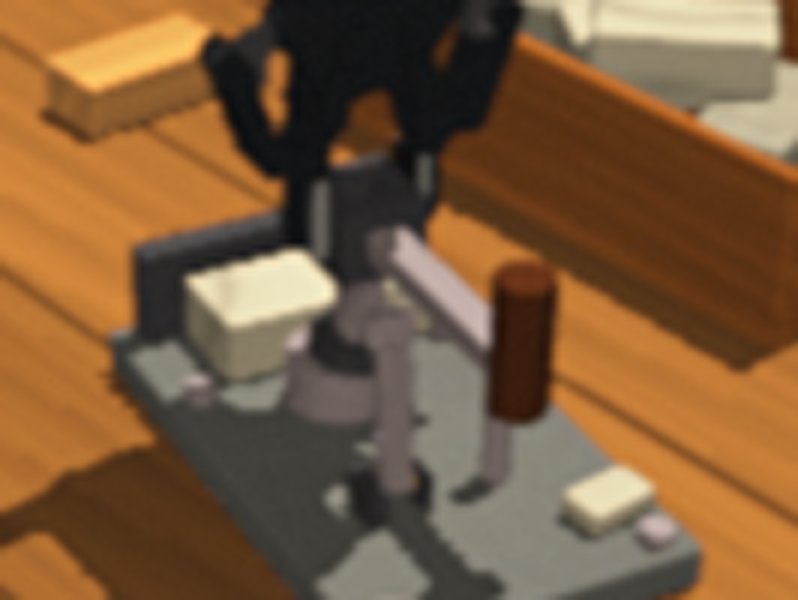

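The hub hangs right over the shaft (hub underside about (368,285), shaft (360,300)), with the arm between catch head and post. Descending gently.

{"name": "servo_tool", "arguments": {"increments": "0 0 0.003 0 0 0;0 0 0.006 0 0 0;0 0 0.008 0 0 0;0 0 0.01 0 0 0;0 0 0.012 0 0 0;0 0 0.014 0 0 0;0 0 0.014 0 0 0"}}

```text
clock: 8.8
eef_pos: [0.588, 0.0412, 0.0822]
eef_rot: [2.465, 1.946, 0.002]
wrist_force: [3.4, 2.2, -5.4]
grip_width: 0.0386
finger_force: 93.0
```

Run:
```python
from h import *
st()
```

```text
t 8.8 p [0.588  0.0412 0.0822] yawx 76.58 zdir [ 0.001  0.    -1.   ] F [ 3.4  2.2 -5.4] M [ 0.41 -0.66 -0.01] w 0.0386 ff 93.0 j [-0.13  0.59  1.4   0.    1.15  0.1 ]
```

{"name": "servo_tool", "arguments": {"increments": "0.0005 0.0005 0.004 0 0 0;0.0005 0.0005 0.008 0 0 0;0.0005 0.0005 0.012 0 0 0;0.0005 0.0005 0.015 0 0 0;0.0005 0.0005 0.018 0 0 0;0.0005 0.0005 0.02 0 0 0;0.0005 0.0005 0.022 0 0 0;0.0005 0.0005 0.022 0 0 0"}}

```text
clock: 9.6
eef_pos: [0.5881, 0.0414, 0.0604]
eef_rot: [-2.466, -1.947, 0.0]
wrist_force: [0.6, -0.3, -2.8]
grip_width: 0.0386
finger_force: 93.0
```

Run:
```python
from h import *
st()
```

```text
t 9.6 p [0.5881 0.0414 0.0604] yawx 76.58 zdir [-0. -0. -1.] F [ 0.6 -0.3 -2.8] M [ 0.04 -0.11 -0.02] w 0.0386 ff 93.0 j [-0.13  0.62  1.42 -0.    1.1   0.1 ]
```

{"name": "servo_tool", "arguments": {"increments": "0 0 0.001 0 0 0;0 0 0.002 0 0 0;0 0 0.002 0 0 0"}}

```text
clock: 9.9
eef_pos: [0.5882, 0.0414, 0.0603]
eef_rot: [2.465, 1.946, 0.001]
wrist_force: [-5.2, 0.2, 13.2]
grip_width: 0.0386
finger_force: 95.1
```

Run:
```python
from h import *
st()
```

```text
t 9.9 p [0.5882 0.0414 0.0603] yawx 76.59 zdir [ 0.001 -0.    -1.   ] F [-5.2  0.2 13.2] M [ 0.06  1.12 -0.  ] w 0.0386 ff 95.1 j [-0.13  0.62  1.42 -0.    1.1   0.1 ]
```

Seated (TCP 0.0603, 13 N contact). I'll nudge the handle within its play towards the post, so that the knob clears the falling catch, then release and rise.

{"name": "servo_tool", "arguments": {"increments": "0 0 -0.002 0 0 -2;0 0 -0.002 0 0 -4;0 0 -0.002 0 0 -4;0 0 -0.002 0 0 -4"}}

```text
clock: 10.3
eef_pos: [0.5885, 0.0416, 0.0605]
eef_rot: [2.397, 2.03, 0.001]
wrist_force: [2.7, 0.9, -0.1]
grip_width: 0.0388
finger_force: 93.0
```

Run:
```python
from h import *
st()
```

```text
t 10.3 p [0.5885 0.0416 0.0605] yawx 80.53 zdir [ 0.001  0.    -1.   ] F [ 2.7  0.9 -0.1] M [ 0.35 -0.47 -0.04] w 0.0388 ff 93.0 j [-0.13  0.62  1.42  0.    1.1   0.04]
```

{"name": "servo_tool", "arguments": {"increments": "0 0 0 0 0 0;0 0 0 0 0 0;0 0 0 0 0 0;0 0 0 0 0 0;0 0 0 0 0 0;0 0 0 0 0 0", "jaw": 0.07}}

```text
clock: 10.9
eef_pos: [0.5882, 0.0414, 0.0603]
eef_rot: [-2.396, -2.031, 0.0]
wrist_force: [-0.1, 0.4, 0.0]
grip_width: 0.0701
finger_force: 0.0
```

{"name": "servo_tool", "arguments": {"increments": "0 0 -0.02 0 0 0;0 0 -0.05 0 0 0;0 0 -0.09 0 0 0;0 0 -0.09 0 0 4;0 0 -0.09 0 0 4;0 0 -0.09 0 0 4"}}

```text
clock: 11.5
eef_pos: [0.5877, 0.0414, 0.1496]
eef_rot: [-2.463, -1.948, 0.002]
wrist_force: [0.2, -0.6, -0.4]
grip_width: 0.0701
finger_force: 0.0
```

Run:
```python
from h import *
c=np.radians(-13.4); w=lambda x,y,z:[.588+np.cos(c)*x-np.sin(c)*y,.0412+np.sin(c)*x+np.cos(c)*y,z]
st(); plan(w(-.026,-.038,.09),76.6)
a=snap('top','t4.png')[130:250,240:400]; b=snap('side','s4.png')[150:250,265:398]
W=np.zeros((600,800,3),np.uint8);W[:300,:400]=cv2.resize(a,(400,300),interpolation=cv2.INTER_CUBIC);W[:,400:]=0
W[300:,:399]=cv2.resize(b,(399,300),interpolation=cv2.INTER_CUBIC)
W[:360,400:]=cv2.resize(b[10:82,40:120],(400,360),interpolation=cv2.INTER_CUBIC)
cv2.imwrite('pics/c4.png',W[:,:,::-1])
```

```text
t 11.5 p [0.5877 0.0414 0.1496] yawx 76.67 zdir [-0.002  0.    -1.   ] F [ 0.2 -0.6 -0.4] M [-0.01  0.02  0.01] w 0.0701 ff 0.0 j [-0.13  0.52  1.31 -0.    1.31  0.1 ]
shift [-0.0381 -0.0256  0.0596] turn [-0.09  0.01  0.07]
```

View pics/c4.png

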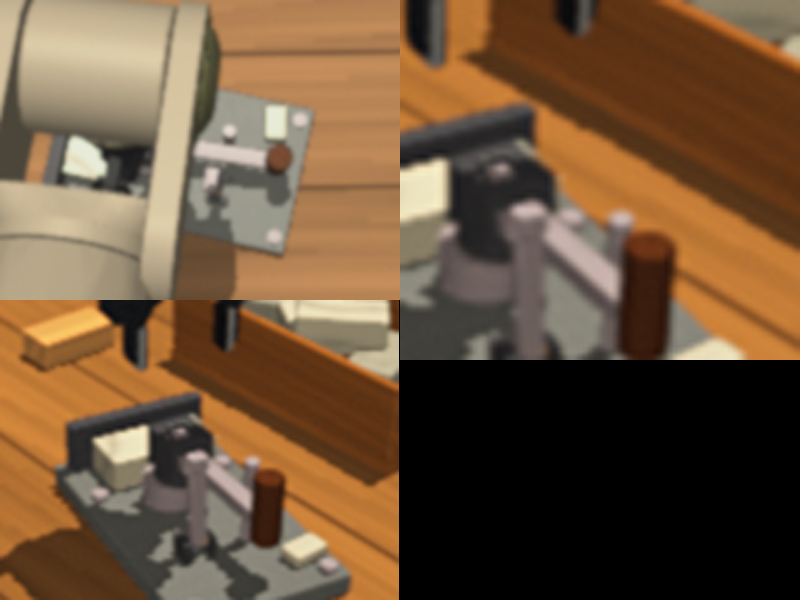

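The hub is fully down on the collar, shaft end showing in the bore, and the arm lies between post and catch. Next, flip the catch with shut fingers.

{"name": "servo_tool", "arguments": {"increments": "-0.038 -0.026 0 0 0 0;-0.038 -0.026 0 0 0 0;-0.038 -0.026 0 0 0 0;-0.038 -0.026 0 0 0 0;-0.038 -0.026 0.02 0 0 0;-0.038 -0.026 0.04 0 0 0;-0.038 -0.026 0.055 0 0 0;-0.038 -0.026 0.058 0 0 0;-0.038 -0.026 0.058 0 0 0", "jaw": 0, "newtons": 20}}

```text
clock: 12.5
eef_pos: [0.5545, 0.0108, 0.0921]
eef_rot: [-2.465, -1.947, 0.0]
wrist_force: [-0.7, -0.8, 0.0]
grip_width: -0.0001
finger_force: 0.0
```

{"name": "servo_tool", "arguments": {"increments": "-0.01 0 0 0 0 0;-0.02 0 0 0 0 0;-0.028 0 0 0 0 0;-0.035 0 0 0 0 0;-0.042 0 0 0 0 0;-0.048 0 0 0 0 0;-0.053 0 0 0 0 0;-0.053 0 0 0 0 0"}}

```text
clock: 13.3
eef_pos: [0.5417, -0.0416, 0.0923]
eef_rot: [-2.466, -1.946, 0.0]
wrist_force: [0.5, 0.4, -0.3]
grip_width: -0.0001
finger_force: 0.0
```

Run:
```python
from h import *
st()
for n in('top','side'): snap(n,n[0]+'5.png'); find(n,'catch_tip',2)
```

```text
t 13.3 p [ 0.5417 -0.0416  0.0923] yawx 76.54 zdir [-0. -0. -1.] F [ 0.5  0.4 -0.3] M [ 0.09  0.03 -0.01] w -0.0001 ff 0.0 j [-0.29  0.51  1.52 -0.    1.11 -0.06]
side catch_tip 0.46 [ 0.5323 -0.079   0.0357] [340. 241.]
```

{"name": "servo_tool", "arguments": {"increments": "0 0 -0.04 0 0 0;0 0 -0.085 0 0 0;0 0 -0.085 0 0 0;-0.02 0.03 -0.085 0 0 4;-0.035 0.04 -0.085 0 0 0;-0.035 0.04 -0.085 0 0 0", "jaw": 0.0854}}

```text
clock: 14.1
eef_pos: [0.5731, -0.0858, 0.1764]
eef_rot: [-2.466, -1.946, 0.001]
wrist_force: [-1.1, 0.2, -0.1]
grip_width: 0.0845
finger_force: 0.0
```

Run:
```python
from h import *
st(); plan([.5674,-.0821,.08],80.5)
a=snap('top','t6.png')[130:250,260:420]; b=snap('side','s6.png')[150:270,265:425]
W=np.zeros((600,800,3),np.uint8);W[:300,:400]=cv2.resize(a,(400,300),interpolation=cv2.INTER_CUBIC)
W[:300,400:]=cv2.resize(b,(400,300),interpolation=cv2.INTER_CUBIC)
cv2.imwrite('pics/c6.png',W[:300,:,::-1])
for n in('top','side'): find(n,'handle_knob',1); find(n,'catch_tip',1)
print([proj(n,[.5674,-.0821,.115]).round(1) for n in('top','side')])
```

```text
t 14.1 p [ 0.5731 -0.0858  0.1764] yawx 76.56 zdir [-0.001 -0.    -1.   ] F [-1.1  0.2 -0.1] M [ 0.02 -0.03  0.01] w 0.0845 ff 0.0 j [-0.35  0.48  1.3  -0.    1.36 -0.12]
shift [ 0.0023 -0.0063  0.0964] turn [-0.03  0.01 -3.94]
top handle_knob 0.92 [0.574  0.0287 0.0869] [303. 191.]
side catch_tip 0.45 [ 0.5334 -0.0786  0.0348] [341. 241.]
[array([351.5, 192.1]), array([354.3, 207.6])]
```

View pics/c6.png

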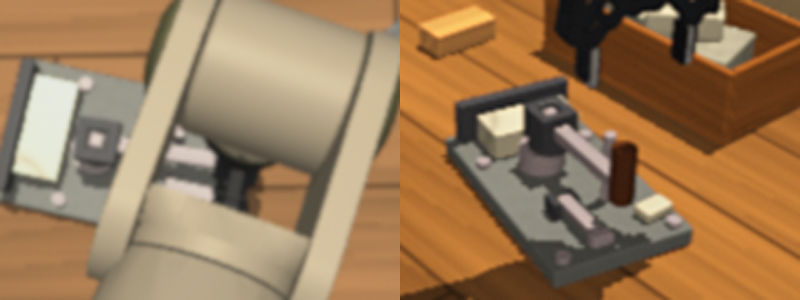

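The catch lies flat (crop (580,220)), and the knob top at (624,148) matches the predicted position within about 1.5 px. Gripping the knob.

{"name": "servo_tool", "arguments": {"increments": "0.002 -0.006 0.03 0 0 -4;0.002 -0.006 0.06 0 0 -4;0.002 -0.006 0.08 0 0 -4;0.002 -0.006 0.092 0 0 -4;0.002 -0.006 0.096 0 0 -4;0.002 -0.006 0.096 0 0 -4"}}

```text
clock: 15.0
eef_pos: [0.5673, -0.0809, 0.0816]
eef_rot: [2.396, 2.032, 0.0]
wrist_force: [-0.0, -0.6, 0.1]
grip_width: 0.0855
finger_force: 0.0
```

{"name": "servo_tool", "arguments": {"increments": "0 0 0 0 0 0;0 0 0 0 0 0;0 0 0 0 0 0;0 0 0 0 0 0;0 0 0 0 0 0;0 0 0 0 0 0;0 0 0 0 0 0;0 0 0 0 0 0", "jaw": 0.015, "newtons": 60}}

```text
clock: 15.8
eef_pos: [0.5673, -0.0812, 0.0815]
eef_rot: [2.396, 2.031, 0.0]
wrist_force: [-0.0, -1.6, 2.2]
grip_width: 0.0237
finger_force: 58.6
```

```bash
cat > arc.py <<'E'
from h import *
import sys
# rows (tool frame now) to turn the knob clockwise about the shaft axis by the given degrees
C=np.array([.588,.0412]); st(); s=status.sense(); R0=R.from_rotvec(s['eef_rot']); p=s['eef_pos']
print('r,angle',np.hypot(*(p[:2]-C)).round(4),np.degrees(np.arctan2(*(p[:2]-C)[::-1])).round(2))
for d in map(float,sys.argv[1:]):
    a=np.radians(-d); v=p[:2]-C; q=C+[np.cos(a)*v[0]-np.sin(a)*v[1],np.sin(a)*v[0]+np.cos(a)*v[1]]
    print(d,R0.inv().apply([*(q-p[:2]),0]).round(4))
E
python3 arc.py 5 10 15 20 25 30 35 40
```

```text
t 15.8 p [ 0.5673 -0.0812  0.0815] yawx 80.57 zdir [ 0. -0. -1.] F [-0.  -1.6  2.2] M [-0.21  0.04  0.03] w 0.0237 ff 58.6 j [-0.35  0.57  1.45 -0.    1.12 -0.18]
r,angle 0.1242 -99.61
5.0 [ 0.0005 -0.0108 -0.    ]
10.0 [ 0.002  -0.0216 -0.    ]
15.0 [ 0.0043 -0.0321 -0.    ]
20.0 [ 0.0076 -0.0425 -0.    ]
25.0 [ 0.0118 -0.0524 -0.    ]
30.0 [ 0.0168 -0.062  -0.    ]
35.0 [ 0.0227 -0.0712 -0.    ]
40.0 [ 0.0293 -0.0797 -0.    ]
```

{"name": "servo_tool", "arguments": {"increments": "0.0005 -0.011 0 0 0 5;0.002 -0.0215 0 0 0 10;0.0045 -0.032 0 0 0 15;0.0075 -0.0425 0 0 0 20;0.012 -0.0525 0 0 0 25;0.017 -0.062 0 0 0 30;0.0225 -0.071 0 0 0 35;0.0295 -0.08 0 0 0 40;0.0295 -0.08 0 0 0 40", "newtons": 100}}

```text
clock: 16.7
eef_pos: [0.4941, -0.0385, 0.0818]
eef_rot: [2.946, 1.086, 0.005]
wrist_force: [5.2, -2.8, -0.9]
grip_width: 0.0226
finger_force: 98.1
```

```bash
python3 arc.py 5 10 15 20 25 28 31 34
```

```text
t 16.7 p [ 0.4941 -0.0385  0.0818] yawx 40.47 zdir [ 0.004 -0.001 -1.   ] F [ 5.2 -2.8 -0.9] M [-0.39 -0.87  0.05] w 0.0226 ff 98.1 j [-0.32  0.46  1.67  0.    1.01  0.55]
r,angle 0.1232 -139.66
5.0 [ 0.0005 -0.0107 -0.    ]
10.0 [ 0.0019 -0.0214 -0.0001]
15.0 [ 0.0043 -0.0319 -0.0001]
20.0 [ 0.0075 -0.0421 -0.0001]
25.0 [ 0.0117 -0.052  -0.0001]
28.0 [ 0.0145 -0.0578 -0.0002]
31.0 [ 0.0177 -0.0634 -0.0002]
34.0 [ 0.0212 -0.0688 -0.0002]
```

{"name": "servo_tool", "arguments": {"increments": "0.0005 -0.0105 0 0 0 5;0.002 -0.0215 0 0 0 10;0.0045 -0.032 0 0 0 15;0.0075 -0.042 0 0 0 20;0.0105 -0.049 0 0 0 23.5;0.0115 -0.052 0 0 0 25;0.0115 -0.052 0 0 0 25"}}

```text
clock: 17.4
eef_pos: [0.4698, 0.0078, 0.0818]
eef_rot: [3.11, 0.426, 0.007]
wrist_force: [5.5, -2.4, -2.3]
grip_width: 0.0227
finger_force: 98.0
```

```bash
python3 arc.py 1 2 3 4 5 6
```

```text
t 17.4 p [0.4698 0.0078 0.0818] yawx 15.6 zdir [ 0.005 -0.002 -1.   ] F [ 5.5 -2.4 -2.3] M [-0.62 -1.01  0.35] w 0.0227 ff 98.0 j [-0.24  0.42  1.74 -0.    0.98  1.06]
r,angle 0.1228 -164.2
1.0 [ 0.     -0.0021 -0.    ]
2.0 [ 0.0001 -0.0043 -0.    ]
3.0 [ 0.0001 -0.0064 -0.    ]
4.0 [ 0.0003 -0.0086 -0.    ]
5.0 [ 0.0004 -0.0107 -0.    ]
6.0 [ 0.0006 -0.0128 -0.    ]
```

{"name": "servo_tool", "arguments": {"increments": "0.0005 -0.002 0 0 0 1;0.001 -0.0045 0 0 0 2;0.001 -0.0065 0 0 0 3;0.001 -0.0065 0 0 0 3"}}

```text
clock: 17.8
eef_pos: [0.4682, 0.014, 0.0817]
eef_rot: [3.12, 0.345, 0.004]
wrist_force: [2.5, -5.6, 1.3]
grip_width: 0.0226
finger_force: 98.4
```

```bash
python3 arc.py 1 2 3 4 5 6
```

```text
t 17.8 p [0.4682 0.014  0.0817] yawx 12.61 zdir [ 0.003 -0.002 -1.   ] F [ 2.5 -5.6  1.3] M [-0.85 -0.41  0.33] w 0.0226 ff 98.4 j [-0.22  0.42  1.74 -0.    0.98  1.13]
r,angle 0.1228 -167.2
1.0 [ 0.     -0.0021 -0.    ]
2.0 [ 0.0001 -0.0043 -0.    ]
3.0 [ 0.0001 -0.0064 -0.    ]
4.0 [ 0.0003 -0.0086 -0.    ]
5.0 [ 0.0004 -0.0107 -0.    ]
6.0 [ 0.0006 -0.0128 -0.    ]
```

{"name": "servo_tool", "arguments": {"increments": "0 -0.002 0 0 0 1;0 -0.004 0 0 0 2;0 -0.004 0 0 0 2;0 -0.004 0 0 0 2"}}

```text
clock: 18.2
eef_pos: [0.4675, 0.0179, 0.0817]
eef_rot: [3.126, 0.291, 0.004]
wrist_force: [3.5, -4.4, -0.4]
grip_width: 0.0228
finger_force: 98.3
```

{"name": "servo_tool", "arguments": {"increments": "0 -0.002 0 0 0 1;0 -0.004 0 0 0 2;0 -0.004 0 0 0 2;0 -0.004 0 0 0 2"}}

```text
clock: 18.6
eef_pos: [0.4669, 0.0215, 0.0817]
eef_rot: [3.13, 0.237, 0.004]
wrist_force: [4.0, -6.9, 0.4]
grip_width: 0.0229
finger_force: 98.4
```

```bash
python3 arc.py 2 4
```

```text
t 18.6 p [0.4669 0.0215 0.0817] yawx 8.68 zdir [ 0.003 -0.002 -1.   ] F [ 4.  -6.9  0.4] M [-1.11 -0.48  0.61] w 0.0229 ff 98.4 j [-0.21  0.42  1.75 -0.    0.97  1.21]
r,angle 0.1227 -170.75
2.0 [ 0.     -0.0043 -0.    ]
4.0 [ 0.0002 -0.0086 -0.    ]
```

{"name": "servo_tool", "arguments": {"increments": "0 -0.002 0 0 0 0.5;0 -0.004 0 0 0 1;0 -0.004 0 0 0 1;0 -0.004 0 0 0 1"}}

```text
clock: 19.0
eef_pos: [0.4665, 0.0244, 0.0818]
eef_rot: [3.13, 0.21, 0.005]
wrist_force: [3.3, -13.0, 1.0]
grip_width: 0.0229
finger_force: 98.6
```

{"name": "servo_tool", "arguments": {"increments": "0 -0.002 0 0 0 0.5;0 -0.004 0 0 0 1;0 -0.004 0 0 0 1;0 -0.004 0 0 0 1"}}

```text
clock: 19.4
eef_pos: [0.4662, 0.0275, 0.0819]
eef_rot: [3.13, 0.182, 0.005]
wrist_force: [2.6, -19.2, 1.0]
grip_width: 0.023
finger_force: 98.7
```

```bash
python3 arc.py 2 4
```

```text
t 19.4 p [0.4662 0.0275 0.0819] yawx 6.65 zdir [ 0.004 -0.006 -1.   ] F [  2.6 -19.2   1. ] M [-3.29 -0.3   0.18] w 0.023 ff 98.7 j [-0.19  0.42  1.75 -0.01  0.97  1.27]
r,angle 0.1226 -173.59
2.0 [ 0.0001 -0.0043 -0.    ]
4.0 [ 0.0003 -0.0086 -0.0001]
```

{"name": "servo_tool", "arguments": {"increments": "0 0 0 0 0 0;0 0 0 0 0 0;0 0 0 0 0 0;0 0 0 0 0 0;0 0 0 0 0 0;0 0 0 0 0 0;0 0 0 0 0 0;0 0 0 0 0 0;0 0 0 0 0 0;0 0 0 0 0 0"}}

```text
clock: 20.4
eef_pos: [0.4661, 0.0275, 0.0819]
eef_rot: [3.13, 0.182, 0.005]
wrist_force: [1.9, -19.2, 1.2]
grip_width: 0.0226
finger_force: 98.7
```

Run:
```python
from h import *
st()
a=snap('top','t7.png')[130:250,230:390]; b=snap('side','s7.png')[150:270,245:405]
W=np.zeros((300,800,3),np.uint8);W[:,:400]=cv2.resize(a,(400,300),interpolation=cv2.INTER_CUBIC)
W[:,400:]=cv2.resize(b,(400,300),interpolation=cv2.INTER_CUBIC)
cv2.imwrite('pics/c7.png',W[:,:,::-1])
```

```text
t 20.4 p [0.4661 0.0275 0.0819] yawx 6.65 zdir [ 0.004 -0.006 -1.   ] F [  1.9 -19.2   1.2] M [-3.18 -0.32  0.2 ] w 0.0226 ff 98.7 j [-0.19  0.42  1.75 -0.01  0.97  1.27]
```

View pics/c7.png

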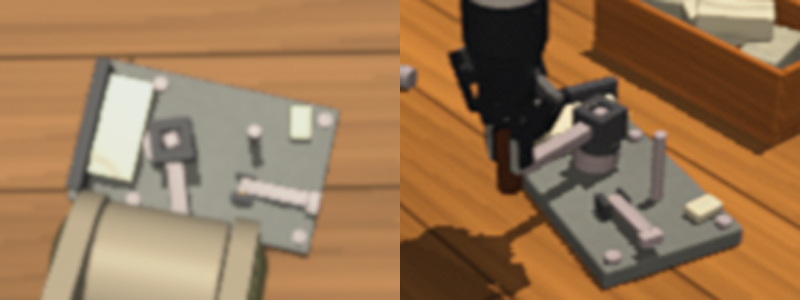

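The catch lies open at (275,190), the handle is round towards -x with the hub seated at (172,140), and the chip (300,122) and hammer are untouched. The push holds steady against the hard stop, so I'm handing in.

```bash
python3 -c "
from station import ctrl
print(ctrl.close_job())"
```

```text
the job is handed in; nothing more can be done
None
```

The job is handed in: the handle was seated on the shaft first, then the catch flipped until it lay flat, then the handle pulled clockwise to its stop, where I'm still gripping it with a steady 19 N push. The clock read about 20 s and the hammer and chip were not touched; the judge's verdict was not shown.

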